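# Hang a box of upholstery nails on its drop-latch peg

### The arm

A 7-joint arm with a two-finger parallel gripper is mounted at the origin on the work surface. World frame = base frame: x ahead of the robot, y to its left, z up, the work surface at z = 0. Lengths are in m, angles in rad, forces in N, time in s.
With the tool pointing down it reaches from about 0.425 to 0.925 m from the base axis. Payload 6.8 kg.
Tool frame: the origin (TCP) lies on the front face of the gripper's body, between the roots of the fingers; the fingertips stand 73 mm ahead of it and the grasp point (between the pads) lies 54 mm ahead of it (env.nose_length is the distance from the TCP to the fingertips, in m); z points along the fingers, y is the direction in which the jaws open and shut (so a half turn about z gives the same grasp; the last joint's range is limited). The gripper opens to 85 mm and grips with 20 to 120 N. Pads are 22 mm wide; open, the fingers measure 114 mm over their backs; the gripper's body (76 mm by 85 mm) begins 54 mm behind the grasp point. The pads swing forward as they close: fully open they stand 13 mm farther back than shut.
Start: joints at [-1.232, 0.477, 0.022, 1.555, -0.011, 1.109, -0.083], TCP at [0.292, 0.609, 0.304] pointing down, gripper open.
Joint ranges: [-2.96, 2.96], [-0.34, 2.1], [-1.41, 1.46], [0.24, 2.44], [-1.37, 4.51], [0.17, 1.92], [-2.96, 2.96]. Speed limits (rad/s): [2.39, 2.39, 3.14, 3.14, 3.14, 3.14, 3.14].

### API

Orientations are given as a unit quaternion [w, x, y, z].
In Python, from cell import env, kin, camera, calibration, job gives the robot as it stands. The module is installed in compiled form; this text tells all that it offers. Calls block until the motion is done:
- env.reach(position, orientation): joint-space move of the TCP to a pose.
- env.movel(position, velocity=0.15, rot=None, stop_force=None): straight line of the TCP; rot=None keeps the orientation; velocity is the mean speed in m/s. With stop_force (N) it stops when the force on the tool has changed by that much, and returns True; else False.
- env.goto_joints(angles): joint-space move.
- env.grip(opening, f_grip=None): finger opening in m; f_grip is the grip in N (None keeps the last); returns when the fingers have stopped.
- env.dwell(seconds).
- kin.inverse_kinematics(position, orientation): joint angles nearest the present ones, or None.
- env.get_state(): the state.
- camera(name): name is "scene" or "top" or "wrist"; returns (picture, depth): 420x560x3 uint8, blue, green, red; 420x560 float32, m along the optical axis (not along the pixel's ray), 0 where there is no reading.
- calibration(name): a dict with "fx", "fy", "cx", "cy" (pixels), "k1" (the pictures are not rectified: a ray, as slopes to the right and down, at radius r is drawn at 1 + k1 r^2 times it, then the intrinsics apply), "rvec" (rotation vector, rad) and "tvec" (3), from world to camera coordinates, as OpenCV has them. Camera axes: x right, y down, z forward; pixel columns grow to the right and rows downward; lengths in m; the calibration is good to about 2 mm. A picture is of the moment at which its call begins: read the wrist's pose just before it. calibration takes no time and is no camera call; for the wrist camera it gives the pose at the moment of the call.
A pose or a line that the arm cannot do raises env.PlanningError and nothing moves.
- job.job_done(): hands the job in, once; it reports no verdict.
The state is a dict: "time": time; "qpos": joint angles; "joint_velocities": joint speeds; "joint_torque": joint torques, N m; "tcp_pos": TCP position; "orientation": TCP orientation; "force": force on the tool from outside, world axes, zero at the start; "torque": the same for the moment, N m; "opening": finger opening in m.
Only numpy, scipy, OpenCV 4.12 (cv2) and the standard library are available. Lean on these libraries where they do the work, as an engineer would, in place of code of your own. Each camera call takes 0.05 s, during which the arm holds its last target.

### The job

Take the yellow nail box out of the delivery carton, stand it upright on the bench and take hold of it afresh so that its hanging tab is free. Then hang it on the one empty peg of the rack with its label outwards, pushing its eye past the red drop latch so that the latch lifts and falls shut behind it. Leave the other boxes and the hammer where they are.

Things in the scene. Friction and masses are not known exactly. Their poses are not given: they have to be found in the camera images.
- yellow_box: Box to hang: rigid yellow box of nails, 0.13-0.25 kg. Body 32 mm deep (x), 48 wide (y), 65 high. Yellow hanging tab, 8 mm thick, 48 wide, top corners cut at 45 degrees, stands 32 mm up from the body at its back (tab x = 8 to 16 mm; top 97 mm up). Origin: centre of the underside, z up. Label with brass studs on the front (-x) face, back is +x. Starts upright in either nest of the carton.
- yellow_box_eye (a point): Centre of the eye, an octagonal hole 16 mm across through the yellow box's tab along the box's x: at (12, 0, 83) mm in the box's frame. 6 mm of tab above the hole.
- carton: Fixed open carton, outside 124 (x) x 62 (y) x 104 mm high, walls and floor 4 mm. Origin: centre of underside. Nests centred at x = -40 and +12 mm, spacers 45 mm high beyond each. Inside 54 mm wide: no finger fits beside a box. Boxes face its -x; tab tops 3 mm below the rim. 26 mm or more free for fingers before and behind each tab, above the box bodies (tops 69 mm over the bench).
- blue_box: Bystander: a blue box of the same shape, in the other nest of the carton. Leave it there.
- rack: Fixed steel rack, front to its -x. Origin on the bench below the front face of the top rail, mid-length. Top rail 340 mm long (y), front face x = 0, 188-214 mm over the bench. Rest bar, front face x = -2 mm, 124-140 mm up, keeps hung boxes upright. Posts at y = +-160 mm behind the rails, 220 high; foot plates 40 mm wide from x = -45 to 85 mm. Three pegs at y = -100, 0, 100 mm.
- peg: The EMPTY peg (any of the three): fixed level steel pin 7 mm thick, pointing to its own -x, axes parallel to the rack's. Origin on the pin's axis at the rail's front face, 200 mm over the bench. 2 mm clip plate at its root; pin ends at x = -42 mm; latch pivot at x = -36 mm. A box well hung has its eye's centre 4.5 mm below the axis at about x = -6 mm, its back to the clip plate.
- peg_tip (a point): The free end of the empty peg, on its axis.
- flap (a joint): Red drop latch of the empty peg: flap 6 mm wide, 15 g, hanging 20 mm down from its pivot. 0 = down on its stop (cannot swing outwards); grows to 1.5 rad as its foot swings towards the rail and up under the pin. A box pushed on along the pin lifts it itself, by its body's top edge, then its tab. When the tab is within 3 mm of the clip plate and the box lowered on the pin, it falls to 0.
- red_box: Bystander: a red box of the same shape hanging on another peg (100 or 200 mm along the rack from the empty one), its latch shut.
- green_box: Bystander: a green box of the same shape hanging on the third peg, its latch shut.
- hammer: Bystander: a hammer lying loose on the bench in front of the rack, 240 mm long and 26 mm high. Origin on the bench at mid-length; wooden handle, 26 mm thick, along its -x; steel head at its +x end, from x = 94 to 120 mm and y = -48 to +40 mm. Do not shift it.
- press: Fixed green cast-iron button press, base 170 mm (x) x 110 mm (y), 250 mm high with a lever up to 330 mm at its +x, -y side. Origin at the centre of its underside.
- yellow_box_label (a point): Middle of the yellow box's paper label, at (-16, 0, 32.5) mm in the box's frame. Hung right, it looks away from the rail (to the rack's -x).
Not all that is in view belongs to the job. Several things have the shape of the yellow_box; the one meant has the colours described above. Several things look just like the carton: the one meant starts farthest to the robot's right.

How it is judged:
By the outcome, as a careful person would: the job done as asked, in the order asked, and still so for the second after the job is handed in, with the robot touching nothing.
It also fails if it takes over 64 s, if anything falls off the work surface, if the arm or the gripper's body presses on something with over 40 N, if the wrist force passes 120 N, or if a joint passes its speed limit or range.

## Working session

There is one attempt and no reset: what is moved stays moved. The work goes in short steps, each a Python script; the robot and the scene stay as the last script left them, time stands still between calls to the robot, and variables do not carry over. Pictures are saved under pics/ and viewed, and the job is handed in when it is done.

```bash
mkdir -p pics; ls
cat > h.py <<'E'
import numpy as np, cv2
from scipy.spatial.transform import Rotation as R
from cell import env,kin,camera,calibration,job
def shot(n,f=None):
    c=calibration(n); p,d=camera(n)
    if f: cv2.imwrite('pics/'+f+'.png',p)
    np.savez('pics/'+(f or n)+'.npz',p=p,d=d,**{k:np.array(v) for k,v in c.items()})
    return p,d,c
def cloud(d,c):
    K=np.array([[c['fx'],0,c['cx']],[0,c['fy'],c['cy']],[0,0,1.]])
    h,w=d.shape
    u,v=np.meshgrid(np.arange(w),np.arange(h))
    pts=np.stack([u,v],-1).reshape(-1,1,2).astype(float)
    s=cv2.undistortPoints(pts,K,np.array([float(c['k1']),0,0,0])).reshape(h,w,2)
    P=np.concatenate([s*d[...,None],d[...,None]],-1)
    Rm=R.from_rotvec(np.ravel(c['rvec'])).as_matrix()
    W=(P-np.ravel(c['tvec']))@Rm
    W[d<=0]=np.nan
    return W
def load(f):
    z=np.load('pics/'+f+'.npz'); return z['p'],z['d'],{k:z[k] for k in z.files if k not in 'pd'}
E
python3 - <<'E'
from h import *
for n in ('scene','top','wrist'):
    p,d,c=shot(n,n+'0'); print(n,{k:np.round(v,3).tolist() for k,v in c.items()})
s=env.get_state(); print(s)
E
```

```text
pics
scene {'fx': 452.945, 'fy': 452.945, 'cx': 276.519, 'cy': 207.104, 'k1': -0.109, 'rvec': [2.352, 1.23, -0.353], 'tvec': [-0.307, -0.3, 1.371]}
top {'fx': 404.249, 'fy': 404.249, 'cx': 277.502, 'cy': 215.765, 'k1': 0.002, 'rvec': [2.126, -2.149, 0.226], 'tvec': [-0.019, 0.513, 0.859]}
wrist {'fx': 322.6, 'fy': 322.6, 'cx': 279.84, 'cy': 216.121, 'k1': -0.069, 'rvec': [-2.438, -1.535, -0.226], 'tvec': [-0.673, -0.038, 0.38]}
{'time': 0.15, 'qpos': array([-1.23211829,  0.47760474,  0.02232763,  1.55622426, -0.01150464,
        1.10931188, -0.08310747]), 'joint_velocities': array([ 9.61597207e-05, -2.75468322e-03,  4.86558822e-04, -1.59930242e-03,
       -6.90749457e-04,  6.26661055e-04,  3.15261231e-04]), 'joint_torque': array([ 2.36377353e-03, -5.96921289e+01,  1.61004726e+00, -2.81493402e+01,
        1.26783716e-02,  6.44400890e-03, -2.58237549e-05]), 'tcp_pos': array([0.29147412, 0.60842397, 0.30315233]), 'orientation': array([-1.14893654e-04,  2.21523375e-01,  9.75154803e-01, -7.00917686e-04]), 'force': array([ 0.64835865,  0.3423199 , -0.01269785]), 'torque': array([-0.01500478, -0.06769323,  0.00490462]), 'opening': 0.08541342745533188}
```

View pics/scene0.png

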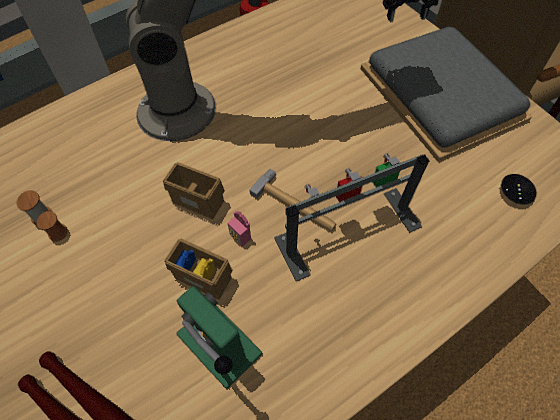

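View pics/top0.png

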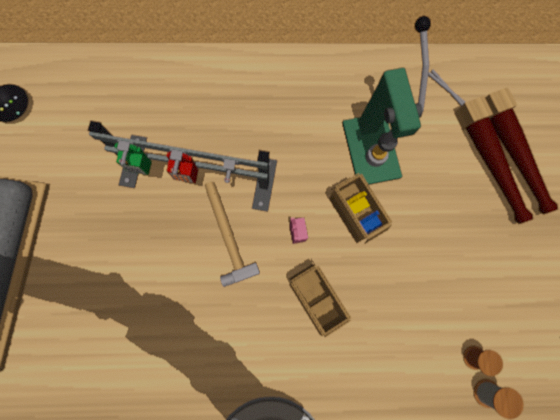

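View pics/wrist0.png

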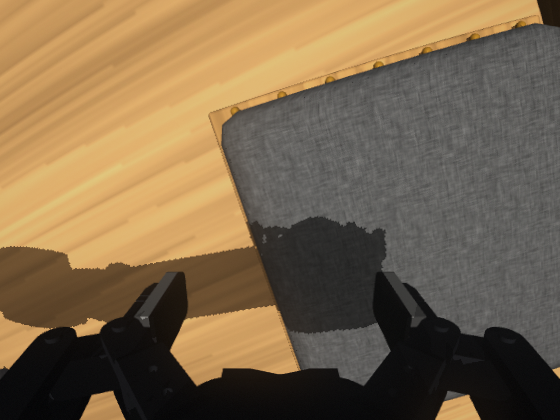

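The scene view shows the carton with blue and yellow at (198,268), an empty decoy carton at (193,192), the rack with its empty peg at the right end (312,190), the hammer at (290,200) and the press at (215,335). In the top view these are the carton at (360,207), the empty peg at (228,168) and the hammer at (230,235).

Run:
```python
from h import *
p,d,c=load('top0'); W=cloud(d,c)
a=cv2.resize(p[160:260,310:410],None,fx=4,fy=4,interpolation=cv2.INTER_CUBIC)
b=cv2.resize(p[110:210,200:300],None,fx=4,fy=4,interpolation=cv2.INTER_CUBIC)
cv2.imwrite('pics/ctop.png',np.hstack([a,b]))
p2,d2,c2=load('scene0');
a=cv2.resize(p2[230:310,150:250],None,fx=4,fy=4,interpolation=cv2.INTER_CUBIC)
b=cv2.resize(p2[150:230,270:370],None,fx=4,fy=4,interpolation=cv2.INTER_CUBIC)
cv2.imwrite('pics/cscene.png',np.hstack([a,b]))
def rep(n,m,W):
    Q=W[m]; Q=Q[np.isfinite(Q[:,0])]
    print(n,len(Q))
    if len(Q)<20:return
    r=cv2.minAreaRect((Q[:,:2]*1000).astype(np.float32)); print('  rect',np.round(r[0],1),np.round(r[1],1),round(r[2],1),'z',np.round(np.percentile(Q[:,2],[1,50,99])*1000,1))
    return Q
for n,P,W in (('top',p,W),('scene',p2,cloud(d2,c2))):
    print(n)
    hsv=cv2.cvtColor(P,cv2.COLOR_BGR2HSV); H,S,V=[hsv[...,i] for i in range(3)]
    z=W[...,2]
    reg=(W[...,0]>.3)&(W[...,0]<.85)&(abs(W[...,1])<.5)
    rep('yellow',(H>22)&(H<35)&(S>180)&(z>.02)&reg,W)
    rep('blue',(H>100)&(H<130)&(S>120)&(z>.02)&reg,W)
    for zl in (.09,.1): rep('carton rim',(z>zl)&(z<.11)&reg&(W[...,1]<-.1)&(W[...,1]>-.3)&(W[...,0]>.42)&(W[...,0]<.62)&(H<25)&(H>5),W)
    rep('rail',(z>.18)&(z<.23)&reg&(W[...,1]>-.05)&(S<90),W)
    rep('posttop',(z>.216)&(z<.23)&reg&(W[...,1]>-.05),W)
    rep('hammer',(z>.01)&(z<.04)&reg&(W[...,1]>-.02)&(W[...,1]<.2)&(W[...,0]<.6),W)
```

```text
top
yellow 304
  rect [ 535.3 -198.7] [36.5 54.8] 29.1 z [ 58.9  70.2 106.6]
blue 266
  rect [ 628.9 -255. ] [ 49.9 323.6] 78.1 z [ 65.4  70.3 107.8]
carton rim 899
  rect [ 523.2 -204.5] [133.   71.1] 29.7 z [ 90.5 102.9 107. ]
carton rim 649
  rect [ 523.9 -204.6] [132.  70.] 30.1 z [100.2 103.8 107.2]
rail 1799
  rect [599.3 167.2] [339.1  65.3] 79.5 z [186.4 213.4 221.8]
posttop 411
  rect [612.5 166.2] [342.   46.1] 79.5 z [216.  219.  223.2]
hammer 1497
  rect [490.5  51.7] [242.  146.1] 10.3 z [11.  24.3 29.7]
scene
yellow 204
  rect [ 543.5 -216. ] [133.4 498.5] 62.2 z [ 41.8  71.8 106.8]
blue 342
  rect [584.  -13.4] [321.7 634.1] 13.9 z [ 46.9  83.2 325.2]
carton rim 908
  rect [ 525.4 -205.5] [134.4  72.3] 29.6 z [ 90.5 102.5 107.7]
carton rim 612
  rect [ 524.4 -205. ] [133.   70.5] 29.5 z [100.1 103.9 107.8]
rail 1503
  rect [602.3 166.7] [340.7  69.8] 79.5 z [182.8 210.6 221.5]
posttop 271
  rect [615.1 165.5] [343.3  45.9] 79.4 z [216.1 219.1 222.9]
hammer 909
  rect [492.4  50.2] [241.9 147.2] 9.8 z [10.6 22.8 29.7]
```

View pics/ctop.png

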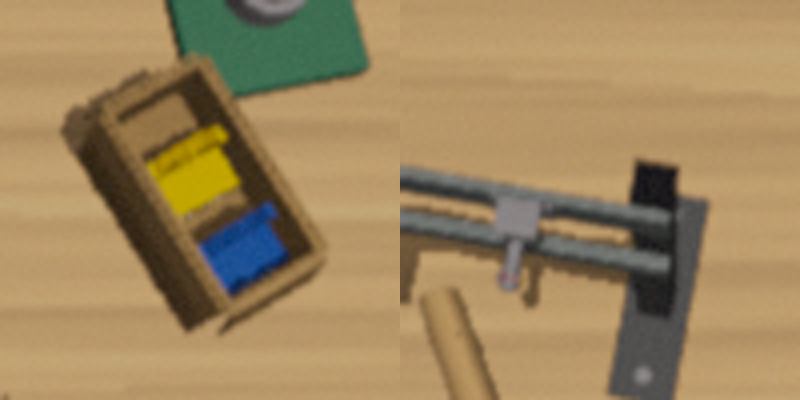

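View pics/cscene.png

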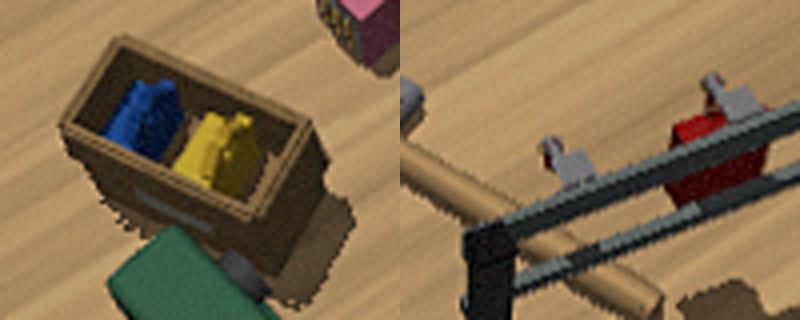

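```bash
cat >> h.py <<'E'
def tilt(yaw,th,flip=False):
    """tool z along heading yaw, pointing th below horizontal; jaw y horizontal"""
    z=np.array([np.cos(yaw)*np.cos(th),np.sin(yaw)*np.cos(th),-np.sin(th)])
    y=np.array([-np.sin(yaw),np.cos(yaw),0])*(-1 if flip else 1)
    M=np.stack([np.cross(y,z),y,z],1)
    q=R.from_matrix(M).as_quat(); return np.array([q[3],q[0],q[1],q[2]])
def down(jaw):
    """tool down, jaw axis at heading jaw"""
    y=np.array([np.cos(jaw),np.sin(jaw),0]); z=np.array([0,0,-1.])
    q=R.from_matrix(np.stack([np.cross(y,z),y,z],1)).as_quat(); return np.array([q[3],q[0],q[1],q[2]])
E
python3 - <<'E'
from h import *
# rack fits
yaw=np.deg2rad(-10.5); ex=np.array([np.cos(yaw),np.sin(yaw)]); ey=np.array([-np.sin(yaw),np.cos(yaw)])
for f in ('top0','scene0'):
    p,d,c=load(f); W=cloud(d,c); z=W[...,2]
    S=cv2.cvtColor(p,cv2.COLOR_BGR2HSV)[...,1]
    L=np.stack([W[...,:2]@ex,W[...,:2]@ey,z],-1)*1000
    m=(z>.18)&(z<.225)&(L[...,0]>400)&(L[...,0]<700)&(L[...,1]>50)&(L[...,1]<500)
    Q=L[m]; 
    rail=Q[(Q[:,2]>209)&(Q[:,2]<217)]
    print(f,'y-range',np.percentile(Q[:,1],[.5,99.5]), 'railtop x hist')
    h,e=np.histogram(rail[:,0],bins=np.arange(510,640,4)); print([(int(a),int(b)) for a,b in zip(e,h) if b])
    # peg pixels: nearer than rail
    pk=Q[(Q[:,0]<(550 if 0 else 545))]
    print('front pts');h,e=np.histogram(pk[:,1],bins=np.arange(50,400,6)); print([(int(a),int(b)) for a,b in zip(e,h) if b])
    # front-edge line fit slope
    xs=[];ys=[]
    for yy in np.arange(100,400,6):
        s=rail[(abs(rail[:,1]-yy)<3)]
        if len(s): xs.append(s[:,0].min());ys.append(yy)
    print(np.round(xs,0))
for pos,yw in (((.5,.3),0),((.5,.3),.3),((.5,.3),.54),((.55,.3),.5),((.5,.25),.4),((.45,-.05),0)):
  for th in (20,30,40,50):
    for fl in (False,True):
      q=tilt(yw,np.deg2rad(th),fl); dz=R.from_quat(q[[1,2,3,0]]).as_matrix()[:,2]
      r=kin.inverse_kinematics(np.array([*pos,.045])-.054*dz,q)
      print(pos,yw,th,fl,None if r is None else np.round(r,2))
for th in (20,30,40,50):
    for fl in (False,True):
      q=tilt(yaw,np.deg2rad(th),fl); dz=R.from_quat(q[[1,2,3,0]]).as_matrix()[:,2]
      for back in (20,75):
        r=kin.inverse_kinematics(np.array([.58-back/1000,.07,.16])-.054*dz,q)
        print('peg',back,th,fl,None if r is None else np.round(r,2))
E
```

```text
top0 y-range [104.54595565 442.95880315] railtop x hist
[(546, 11), (550, 64), (554, 62), (558, 63), (562, 66), (566, 299), (570, 360), (574, 40), (578, 2), (582, 5), (586, 6), (590, 2)]
front pts
[(164, 5), (170, 29), (176, 14), (248, 1), (266, 18), (272, 29), (278, 5), (284, 1), (362, 1), (368, 35), (374, 19), (380, 1)]
[567. 568. 568. 568. 568. 568. 568. 568. 568. 566. 549. 550. 550. 550.
 566. 568. 568. 568. 569. 568. 568. 568. 568. 568. 567. 568. 557. 550.
 550. 550. 549. 568. 568. 568. 569. 568. 568. 568. 569. 568. 568. 568.
 566. 550. 549. 550. 549. 567. 569.]
scene0 y-range [103.51885027 443.31556001] railtop x hist
[(546, 1), (550, 35), (554, 37), (558, 46), (562, 46), (566, 74), (570, 207), (574, 214), (578, 5), (582, 3), (586, 2), (590, 7), (594, 23)]
front pts
[(164, 7), (170, 22), (176, 9), (266, 13), (272, 19), (278, 4), (362, 5), (368, 22), (374, 13), (380, 1)]
[569. 571. 570. 570. 569. 570. 569. 570. 571. 569. 550. 552. 551. 551.
 570. 569. 570. 572. 570. 572. 570. 569. 571. 571. 569. 571. 554. 551.
 552. 551. 554. 571. 571. 570. 572. 570. 571. 569. 571. 571. 571. 570
[... 2181 characters left out ...]
5) 0.4 50 True [ 0.    0.68 -0.78  2.39  2.34  0.74  2.35]
(0.45, -0.05) 0 20 False None
(0.45, -0.05) 0 20 True None
(0.45, -0.05) 0 30 False None
(0.45, -0.05) 0 30 True None
(0.45, -0.05) 0 40 False None
(0.45, -0.05) 0 40 True None
(0.45, -0.05) 0 50 False None
(0.45, -0.05) 0 50 True None
peg 20 20 False None
peg 75 20 False None
peg 20 20 True None
peg 75 20 True None
peg 20 30 False None
peg 75 30 False None
peg 20 30 True None
peg 75 30 True None
peg 20 40 False None
peg 75 40 False None
peg 20 40 True None
peg 75 40 True None
peg 20 50 False [-0.85  0.29  0.46  2.39  1.93  0.27 -0.92]
peg 75 50 False None
peg 20 50 True [-0.98  0.32  0.63  2.39  2.05  0.22  2.1 ]
peg 75 50 True None
```

Run:
```python
from h import *
yaw=np.deg2rad(-10.5); ex=np.array([np.cos(yaw),np.sin(yaw),0])
peg=np.array([.5915,.0668,.2])
for th in (50,55,60,65,70,75):
    for fl in (False,True):
      q=tilt(yaw,np.deg2rad(th),fl); dz=R.from_quat(q[[1,2,3,0]]).as_matrix()[:,2]
      for back in (18,45,72,85):
        g=peg-ex*back/1000; g[2]=.2-.083+.053
        r=kin.inverse_kinematics(g-.054*dz,q)
        print('peg',back,th,fl,None if r is None else np.round(r,2))
print('bench')
for pos in ((.5,.3),(.55,.3),(.45,.3),(.5,.35),(.68,-.09),(.45,-.02)):
  for yw in (-.18,.0,.3):
   for th in (55,60,65):
    o=[]
    for fl in (False,True):
      q=tilt(yw,np.deg2rad(th),fl); dz=R.from_quat(q[[1,2,3,0]]).as_matrix()[:,2]
      r=kin.inverse_kinematics(np.array([*pos,.053])-.054*dz,q)
      o.append(None if r is None else np.round(r,2).tolist())
    print(pos,yw,th,o)
```

```text
peg 18 50 False [-0.85  0.29  0.48  2.35  1.82  0.25 -0.79]
peg 45 50 False [-0.89  0.25  0.47  2.4   1.8   0.29 -0.8 ]
peg 72 50 False [ 0.2   0.29 -0.79  2.39  1.66  0.63 -0.6 ]
peg 85 50 False None
peg 18 50 True [-0.96  0.31  0.62  2.36  1.9   0.21  2.26]
peg 45 50 True [-1.01  0.27  0.62  2.41  1.86  0.25  2.27]
peg 72 50 True [-0.54  0.2   0.02  2.43  1.69  0.43  2.43]
peg 85 50 True None
peg 18 55 False [-0.88  0.29  0.55  2.31  1.21  0.17 -0.16]
peg 45 55 False [-0.89  0.24  0.51  2.35  1.31  0.22 -0.28]
peg 72 55 False [-0.89  0.2   0.46  2.4   1.36  0.27 -0.36]
peg 85 55 False [-0.9   0.18  0.44  2.42  1.37  0.3  -0.39]
peg 18 55 True [ 0.12  0.31 -0.59  2.24  1.42  0.5   2.87]
peg 45 55 True [-0.09  0.25 -0.38  2.31  1.41  0.44  2.82]
peg 72 55 True [-0.13  0.21 -0.38  2.36  1.41  0.45  2.77]
peg 85 55 True [-0.34  0.18 -0.18  2.39  1.4   0.41  2.74]
peg 18 60 False [-0.73  0.27  0.41  2.24  0.68  0.24  0.4 ]
peg 45 60 False [-0.78  0.23  0.42  2.3   0.78  0.25  0.27]
peg 72 60 False [-0.82  0.19  0.42  2.35  0.88  0.28  0.15]
peg 85 60 False [-0.84  0.17  0.41  2.37  0.92
[... 6303 characters left out ...]
74], [-0.32, 0.66, 0.48, 2.01, -1.34, 0.3, -0.29]]
(0.68, -0.09) 0.3 55 [[0.89, 0.86, -0.97, 2.01, 1.68, 0.34, 0.61], [1.01, 1.02, -1.19, 2.0, 1.69, 0.55, -2.43]]
(0.68, -0.09) 0.3 60 [[0.75, 0.77, -0.81, 1.97, 1.27, 0.29, 0.92], [0.75, 0.77, -0.81, 1.97, 1.27, 0.29, -2.23]]
(0.68, -0.09) 0.3 65 [[0.51, 0.67, -0.51, 1.93, 0.55, 0.24, 1.52], [-0.22, 0.66, 0.45, 1.98, -1.33, 0.44, 0.03]]
(0.45, -0.02) -0.18 55 [None, None]
(0.45, -0.02) -0.18 60 [None, None]
(0.45, -0.02) -0.18 65 [None, None]
(0.45, -0.02) 0.0 55 [None, None]
(0.45, -0.02) 0.0 60 [None, None]
(0.45, -0.02) 0.0 65 [None, None]
(0.45, -0.02) 0.3 55 [None, None]
(0.45, -0.02) 0.3 60 [None, None]
(0.45, -0.02) 0.3 65 [None, None]
```

Run:
```python
from h import *
s=env.get_state();c=calibration('wrist')
Rc=R.from_rotvec(np.ravel(c['rvec'])).as_matrix(); C=-Rc.T@np.ravel(c['tvec'])
q=s['orientation'];T=R.from_quat(q[[1,2,3,0]]).as_matrix()
print('cam in tool',T.T@(C-s['tcp_pos'])*1000,'axes in tool (x,y,z cols)\n',np.round(T.T@Rc.T,2))
j=np.deg2rad(29.7)
for jj in (j,j+np.pi):
  for z in (.32,.2,.092+.054): print(kin.inverse_kinematics(np.array([.534+.0104,-.199+.006,z]),down(jj)))
for yw in (-.18,):
  for fl in (0,np.pi):
    print(kin.inverse_kinematics(np.array([.5+.012,.3,.15]),down(yw+fl)))
```

```text
cam in tool [ 74.83927653  -1.02431105 -69.91100782] axes in tool (x,y,z cols)
 [[-0.   -0.96 -0.29]
 [ 1.   -0.   -0.  ]
 [ 0.   -0.29  0.96]]
[-0.4444706   0.40807829  0.89719419  1.81841408 -0.35793677  1.08719195
  1.10116196]
[-0.36198377  0.56556354  0.81009309  1.92555061 -0.52942628  0.87665441
  1.24017984]
[-0.29604584  0.62999499  0.72031803  1.95342972 -0.58693044  0.7777916
  1.2816883 ]
[-0.63353796  0.61536623  1.28351361  1.82677815 -0.63679393  1.19718024
 -1.76949655]
[-0.58375211  0.85731562  1.26846966  1.93649666 -0.93681397  1.11043309
 -1.53734959]
[-0.56695792  0.98443701  1.26192322  1.96756253 -1.09142012  1.10697842
 -1.43184639]
[-0.87757316  0.5486182   0.32146942  1.89522018 -0.24790094  0.73629031
 -0.59533141]
[-0.42547324  0.54422041 -0.27516826  1.86253884  0.20515518  0.76224514
  2.14973414]
```

Run:
```python
from h import *
j=np.deg2rad(29.7)
env.movel(env.get_state()['tcp_pos']+[0,0,.09],velocity=.3)
env.reach([.52,-.10,.36],down(j))
env.grip(.040)
env.reach([.5444,-.193,.26],down(j))
print(env.get_state()['time'],env.get_state()['tcp_pos'])
shot('wrist','w1')
```

```text
4.35 [ 0.5444522  -0.19304458  0.25996202]
```

View pics/w1.png

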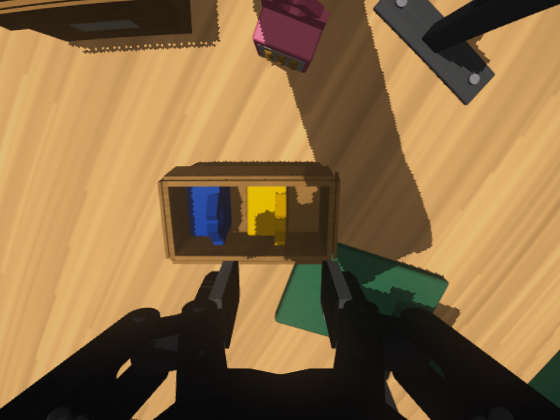

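The wrist view shows the carton level in the picture at (250,212), the yellow tab edge-on at about (281,216), midway between the fingertips (x≈280), and blue at (210,212).

Run:
```python
from h import *
p,d,c=load('w1'); W=cloud(d,c)
hsv=cv2.cvtColor(p,cv2.COLOR_BGR2HSV);H,S=hsv[...,0],hsv[...,1]
m=(H>22)&(H<35)&(S>150)&(W[...,2]>.05)&(W[...,2]<.13)
m[:170]=0;m[260:]=0;m[:,:230]=0;m[:,310:]=0
Q=W[m]*1000
j=np.deg2rad(29.7);ex=np.array([np.cos(j),np.sin(j)]);ey=np.array([-ex[1],ex[0]])
for n,s in (('tab',Q[Q[:,2]>95]),('body',Q[Q[:,2]<75])):
    r=cv2.minAreaRect(s[:,:2].astype(np.float32)); print(n,len(s),r,np.median(s[:,2]))
    a=s[:,:2]@ex;b=s[:,:2]@ey; print(np.percentile(a,[1,99]),np.percentile(b,[1,99]))
C=W[(W[...,2]>.1)&(W[...,2]<.108)&(abs(W[...,0]-.52)<.1)&(abs(W[...,1]+.2)<.1)&(H<22)]*1000
print(cv2.minAreaRect(C[:,:2].astype(np.float32)))
t=np.array([544.4,-193]);print('tcp',t@ex,t@ey)
```

```text
tab 188 ((536.6170654296875, -183.39341735839844), (7.468244552612305, 11.75051498413086), 29.137147903442383) 100.60963148144822
[371.58280728 379.01291068] [-430.96554918 -419.31910139]
body 850 ((530.098876953125, -203.174560546875), (21.787839889526367, 43.449134826660156), 27.980161666870117) 69.09509562072608
[348.70083833 371.05460098] [-458.03641831 -417.8661038 ]
((522.7630615234375, -204.92831420898438), (132.51022338867188, 69.59288024902344), 29.4560546875)
tcp 377.2594734526967 -437.3735813811735
```

Run:
```python
from h import *
j=np.deg2rad(29.5);ex=np.array([np.cos(j),np.sin(j)])
# preflight
for pos,o in (((.50,-.05,.40),down(j)),((.47,.2,.40),down(-.183)),((.4918,.288,.15),down(-.183))):
    r=kin.inverse_kinematics(np.array(pos),o);print(None if r is None else np.round(r,2))
env.grip(.024)
t=np.array([544.4,-193])/1000-ex*.0013
o=down(j)
env.movel([*t,.20],velocity=.2,rot=o)
print(env.movel([*t,.147],velocity=.08,stop_force=12))
print(env.get_state()['force'],env.get_state()['tcp_pos'])
env.grip(0.0,f_grip=50)
s=env.get_state();print('open',s['opening'],s['force'],s['time'])
env.movel([*t,.20],velocity=.1)
print(env.get_state()['opening'],env.get_state()['force'])
shot('wrist','w2')
```

```text
[-0.84  0.12  0.91  1.88 -0.1   1.19  0.62]
[-1.43  0.17  1.05  1.86 -0.15  1.2  -0.52]
[-1.22  0.64  0.79  1.97 -0.64  0.8  -0.24]
False
[-0.13804667  0.10307994 -0.08686212] [ 0.54338127 -0.19393547  0.14713325]
open 0.007365022954950007 [ 0.95302767 -0.07940538  0.90582547] 6.2417
0.007162609647502512 [-0.1237227   1.09373468 -1.89913541]
```

View pics/w2.png

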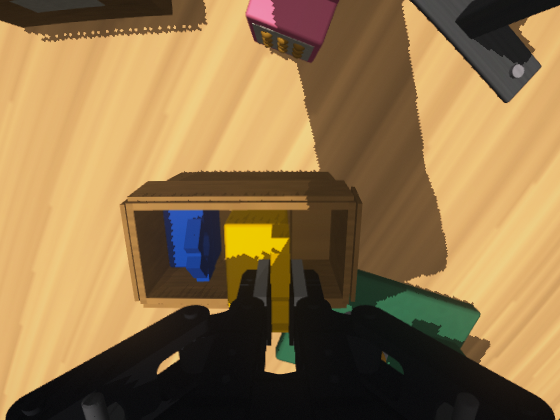

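The yellow box is held by its tab at (265,250–330) and is rising out of the carton. Blue is still in place at (190,240). Next I carry it over to the bench spot.

Run:
```python
from h import *
yw=np.deg2rad(-10.5);ex=np.array([np.cos(yw),np.sin(yw)])
s=env.get_state()['tcp_pos']
env.movel([s[0],s[1],.40],velocity=.25)
env.reach([.50,-.05,.40],down(np.deg2rad(20)))
env.reach([.47,.2,.40],down(yw))
b=np.array([.48,.29]); t=b+ex*.012
env.reach([*t,.30],down(yw))
env.movel([*t,.16],velocity=.2)
print(env.movel([*t,.138],velocity=.03,stop_force=5))
s=env.get_state();print(s['tcp_pos'],s['force'],s['opening'],s['time'])
env.grip(.03); env.movel([*t,.24],velocity=.2)
s=env.get_state();print(s['tcp_pos'],s['force'],s['opening'],s['time'])
shot('wrist','w3');shot('top','t3')
```

```text
True
[0.49211964 0.28790766 0.1432762 ] [ 0.89988638 -0.55187962  3.62258366] 0.00712722111665099 11.5833
[0.49115855 0.28780354 0.23923942] [ 0.09643848 -0.8377577  -0.4977951 ] 0.02998425162986403 12.5667
```

View pics/w3.png

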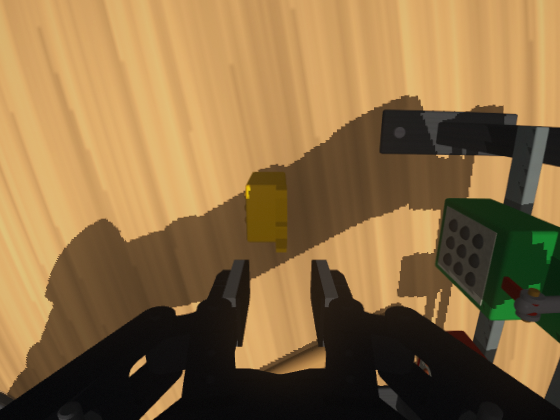

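View pics/t3.png

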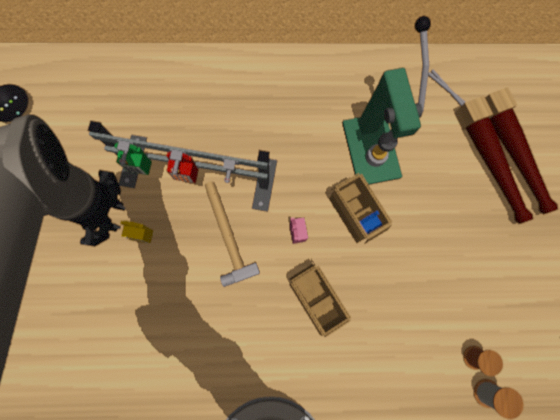

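The wrist view shows the yellow box upright on the bench at (265,212) with its tab on the right (+x) side. In the top view it is at (137,232), clear of the hammer, and the carton now holds only blue.

Run:
```python
from h import *
p,d,c=load('w3'); W=cloud(d,c)
yw=np.deg2rad(-10.5);ex=np.array([np.cos(yw),np.sin(yw)]);ey=np.array([-ex[1],ex[0]])
b=np.array([.48,.29])*1000
L=np.stack([(W[...,:2]*1000-b)@ex,(W[...,:2]*1000-b)@ey,W[...,2]*1000],-1)
m=(abs(L[...,0])<45)&(abs(L[...,1])<50)&(L[...,2]>15)
m[260:]=0
Q=L[m]
for lo,hi in ((60,70),(92,102)):
    s=Q[(Q[:,2]>lo)&(Q[:,2]<hi)]; print(len(s),np.median(s[:,2]),np.percentile(s,[2,98],axis=0)[:,:2],cv2.minAreaRect(s[:,:2].astype(np.float32)))
# refine by sharper wrist rays? peg look
for th in (65,):
  q=tilt(yw,np.deg2rad(th)); dz=R.from_quat(q[[1,2,3,0]]).as_matrix()[:,2]
  for z in (.054,.12,.22):
    g=np.array([.48,.29,z]); g[:2]-=ex*.004
    print(kin.inverse_kinematics(g-.05*dz,q), g-.05*dz)
```

```text
1736 65.01149684928043 [[-16.30103293 -21.85155664]
 [  6.5820576   23.75704655]] ((-1.119093894958496, 0.5430088043212891), (47.321189880371094, 31.904075622558594), 89.6277084350586)
480 98.12280964448888 [[  7.0323477  -14.66922817]
 [ 14.6389394   15.62455712]] ((10.839369773864746, 0.6780862808227539), (7.752269744873047, 32.70035934448242), 0.335445374250412)
[-1.33566913  0.60502148  0.59279166  2.22234854  0.29430436  0.18017095
  0.23676166] [0.45528991 0.29457975 0.09931539]
[-1.34730016  0.44784986  0.59532584  2.19871538  0.36379296  0.34684609
  0.22939287] [0.45528991 0.29457975 0.16531539]
[-1.36085727  0.24040272  0.57727519  2.12480153  0.41330654  0.61055407
  0.25845667] [0.45528991 0.29457975 0.26531539]
```

Run:
```python
from h import *
yw=np.deg2rad(-10.5)
env.movel(env.get_state()['tcp_pos']+[-.03,0,.13],velocity=.3)
env.grip(.085)
for pos,th in (((.46,.09,.36),65),):
    print(kin.inverse_kinematics(np.array(pos),tilt(yw,np.deg2rad(th))))
    env.reach(pos,tilt(yw,np.deg2rad(th)))
print(env.get_state()['time'],env.get_state()['tcp_pos'])
shot('wrist','w4')
```

```text
[-1.25777807 -0.18296374  0.71649631  2.21116083  0.56900848  0.80666745
  0.51238672]
14.925 [0.46028723 0.09054338 0.36040622]
```

View pics/w4.png

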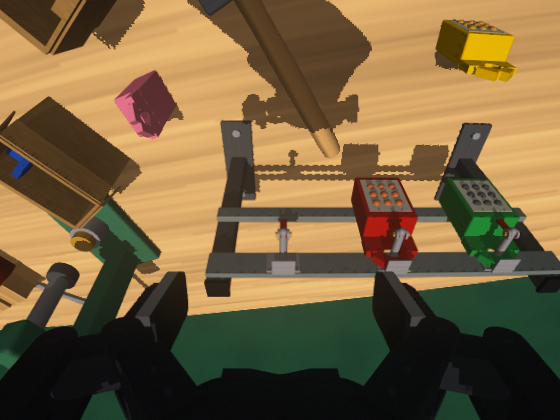

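The wrist view, upside down, shows the rack with the empty peg from (283,266) to (283,228), the red flap at its tip, red at (385,210), green at (480,210), and the standing yellow box at (478,48).

Run:
```python
from h import *
p,d,c=load('w4'); W=cloud(d,c)*1000
cv2.imwrite('pics/w4c.png',cv2.resize(p[205:285,240:330],None,fx=8,fy=8,interpolation=cv2.INTER_CUBIC)[:600,:800])
def lf(yaw):
    ex=np.array([np.cos(yaw),np.sin(yaw)]);ey=np.array([-ex[1],ex[0]])
    return np.stack([W[...,:2]@ex,W[...,:2]@ey,W[...,2]],-1)
z=W[...,2]
# rail top-front edge: rail pts z 205-217 rows 245-280
A=W[(z>209)&(z<217)]; A=A[(A[:,0]>520)&(A[:,0]<680)]
L0=lf(np.deg2rad(-10.5))
Lr=L0[(z>208)&(z<217)]; Lr=Lr[(Lr[:,1]>100)&(Lr[:,1]<450)&(Lr[:,0]>540)&(Lr[:,0]<600)]
ys=np.arange(110,440,5);fr=[]
for y in ys:
    s=Lr[abs(Lr[:,1]-y)<2.5]; fr.append(s[:,0].min() if len(s)>3 else np.nan)
fr=np.array(fr);ok=np.isfinite(fr)&(fr>560);pf=np.polyfit(ys[ok],fr[ok],1);print('slope deg',np.rad2deg(np.arctan(pf[0])),'front x at peg',np.polyval(pf,173),'n',ok.sum(), 'yr',np.percentile(Lr[:,1],[.5,99.5]))
print('railtop z',np.median(Lr[:,2]))
# peg pixels
for v in range(222,264,4):
    r=L0[v,255:315]; m=(r[:,2]>190)&(r[:,2]<225); 
    if m.sum(): print(v,m.sum(),np.where(m)[0][[0,-1]]+255,np.round(np.median(r[m],axis=0),1),np.round(r[m][:,2].max(),1))
# rest bar
Rb=L0[(z>136)&(z<144)]; Rb=Rb[(Rb[:,1]>110)&(Rb[:,1]<240)&(Rb[:,0]>540)&(Rb[:,0]<600)]; print('rest front',np.percentile(Rb[:,0],[2,50]),np.median(Rb[:,2]))
# yellow box
b=np.array([480,290])
yw=np.deg2rad(-10.5);ex=np.array([np.cos(yw),np.sin(yw)]);ey=np.array([-ex[1],ex[0]])
L=L0.copy(); L[...,0]-=b@ex; L[...,1]-=b@ey
m=(abs(L[...,0])<45)&(abs(L[...,1])<50)&(L[...,2]>15)
Q=L[m]
for lo,hi in ((61,69),(93,101)):
    s=Q[(Q[:,2]>lo)&(Q[:,2]<hi)]; print(len(s),np.median(s[:,2]),np.percentile(s,[2,98],axis=0)[:,:2],cv2.minAreaRect(s[:,:2].astype(np.float32)))
```

```text
slope deg 0.30558838592962234 front x at peg 565.8699709698838 n 49 yr [106.32842047 436.65251091]
railtop z 213.59782462156915
226 6 [280 285] [531.8 174.1 190.2] 190.9
230 12 [277 288] [526.7 174.  200.3] 202.5
234 17 [275 291] [528.8 174.4 203. ] 204.2
238 12 [277 288] [532.3 174.  204.1] 204.7
242 8 [279 286] [538.3 174.  203.1] 204.8
246 8 [279 286] [543.4 174.  203. ] 204.3
250 8 [279 286] [547.6 174.  203.9] 204.6
254 59 [255 314] [566.5 175.4 191.8] 204.2
258 60 [255 314] [566.4 175.9 196.8] 203.9
262 60 [255 314] [565.8 175.7 202.1] 216.6
rest front [564.96764745 567.51519824] 140.0440381854022
1371 64.68704153136261 [[-16.29509288 -24.21785008]
 [  9.43407693  21.95375564]] ((-0.9449796676635742, -0.6280441284179688), (32.328975677490234, 49.43287658691406), 0.711346447467804)
285 97.301973260081 [[  7.13339275 -14.5425144 ]
 [ 15.36856757  12.68817112]] ((11.281230926513672, -0.619049072265625), (30.62916374206543, 8.89483642578125), 89.74652099609375)
```

View pics/w4c.png

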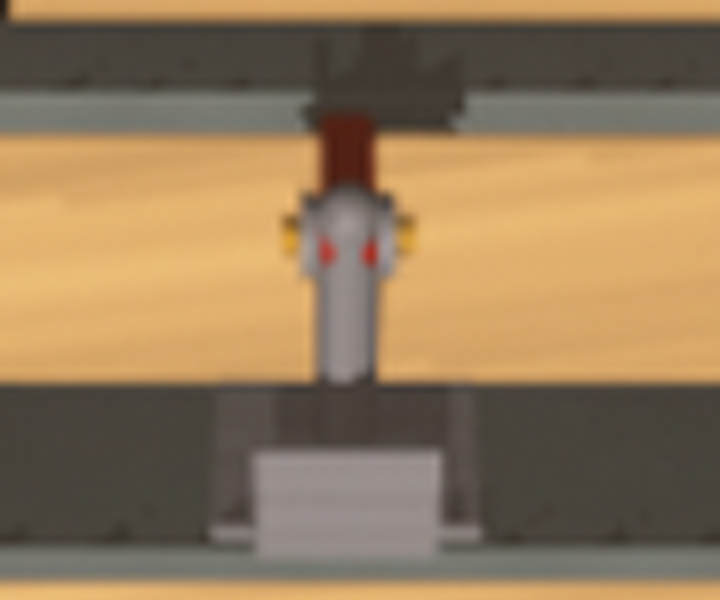

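Run:
```python
from h import *
yw=np.deg2rad(-10.5);ex=np.array([np.cos(yw),np.sin(yw),0])
q=tilt(yw,np.deg2rad(65)); dz=R.from_quat(q[[1,2,3,0]]).as_matrix()[:,2]
g=np.array([.48,.29,.054])+ex*(-.001-.004)
T=g-.05*dz
env.reach(T-.15*dz+[0,0,.08],q)
print(np.round(env.get_state()['qpos'],2))
env.movel(T-.07*dz,velocity=.25)
print(env.movel(T,velocity=.1,stop_force=10))
s=env.get_state();print(s['tcp_pos']-T,s['force'],s['time'],np.round(s['qpos'],2))
shot('wrist','w5')
```

```text
[-1.38  0.08  0.42  2.14  0.51  0.81  0.08]
False
[4.16338425e-05 2.85508596e-04 4.81812546e-04] [-0.08205945  1.44799823  0.67225084] 17.5167 [-1.25  0.57  0.48  2.22  0.61  0.22 -0.06]
```

View pics/w5.png

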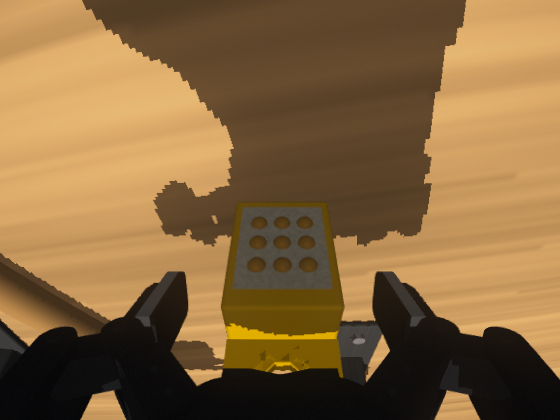

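The open jaws straddle the yellow box at (283,255) evenly, the label with its studs faces the robot and the tab is free. I'll grip it now.

Run:
```python
from h import *
env.grip(0.0,f_grip=60)
s=env.get_state();print(s['opening'],s['force'],s['torque'],s['time'])
env.movel(s['tcp_pos']+[0,0,.06],velocity=.12)
env.dwell(.2)
s=env.get_state();print(s['opening'],s['force'],s['tcp_pos'])
p,d,c=shot('wrist','w6')
W=cloud(d,c)*1000
Tm=R.from_quat(s['orientation'][[1,2,3,0]]).as_matrix()
L=(W-s['tcp_pos']*1000)@Tm   # tool frame
yw=np.deg2rad(-10.5);ex=np.array([np.cos(yw),np.sin(yw),0]);ey=np.array([-ex[1],ex[0],0])
tp=s['tcp_pos']*1000
B=np.stack([(W-tp)@ex,(W-tp)@ey,W[...,2]],-1)
np.save('pics/B6.npy',B)
hsv=cv2.cvtColor(p,cv2.COLOR_BGR2HSV);H,S=hsv[...,0],hsv[...,1]
m=(S>150)&(H>20)&(H<35); m[:,:200]=0;m[:,370:]=0
for v in (235,260,290,305,312,320,330):
    i=np.where(m[v])[0]
    if len(i): print(v,i[[0,-1]],np.round(B[v,i[0]+1],1),np.round(B[v,i[-1]-1],1))
```

```text
0.04727146416692341 [-2.98765417  0.24086092  5.55478334] [-0.12823094  0.41567646 -0.08086719] 18.0083
0.04710810164268323 [-0.55675946  0.04517611 -0.87152135] [0.45407574 0.29484579 0.15901722]
235 [232 329] [  9.4 -23.   85.1] [10.4 21.6 84. ]
260 [228 333] [  9.2 -23.1 100.5] [  9.5  21.5 100.1]
290 [223 338] [  9.1 -23.2 116.1] [ 10.7  22.  114.8]
305 [219 340] [ 10.1 -24.1 122.3] [  9.9  21.7 122.3]
312 [220 340] [ 11.5 -23.6 124.5] [ 12.5  21.8 123.8]
320 [220 338] [ 18.6 -24.6 123.8] [ 18.1  21.7 124. ]
330 [224 336] [ 26.2 -23.9 124. ] [ 26.3  21.9 123.9]
```

View pics/w6.png

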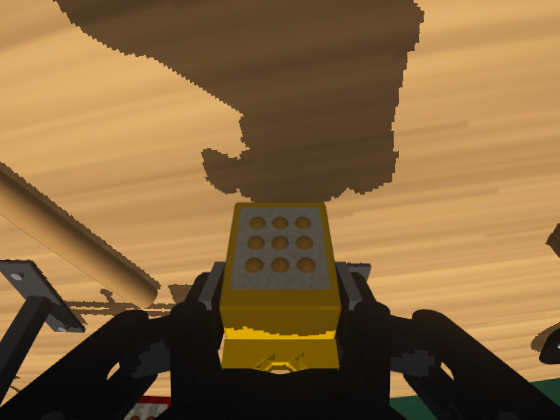

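```bash
cat >> h.py <<'E'
YW=np.deg2rad(-10.5);EX=np.array([np.cos(YW),np.sin(YW),0]);EY=np.array([-EX[1],EX[0],0])
def eye(lx,ly,z): # TCP for eye at L coords (m)
    return EX*(lx-.0373)+EY*ly+np.array([0,0,z+.0165])
E
python3 - <<'E'
from h import *
t=eye(.496,.1745,.1995)
s=env.get_state()['tcp_pos']
env.movel([s[0],s[1],t[2]],velocity=.2)
env.movel(t,velocity=.2)
env.dwell(.2)
s=env.get_state();print(s['tcp_pos']-t,s['force'],s['torque'],s['time'],np.round(s['qpos'],2))
shot('wrist','w7');shot('scene','s7')
p,d,c=load('s7');cv2.imwrite('pics/s7c.png',cv2.resize(p[120:220,260:400],None,fx=5,fy=5,interpolation=cv2.INTER_CUBIC))
E
```

```text
[-4.86027208e-05  9.09626354e-04 -4.99469103e-05] [-0.25411801  0.37592799 -1.53378719] [ 0.14288568  0.56465725 -0.03442886] 20.7417 [-0.84  0.19  0.45  2.32  0.52  0.32  0.51]
```

View pics/w7.png

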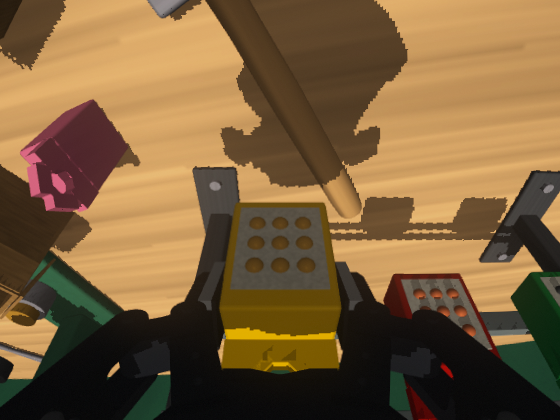

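View pics/s7c.png

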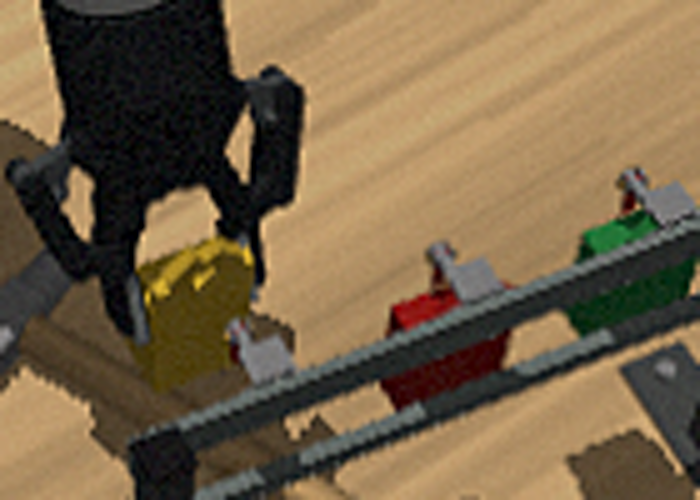

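The scene view looks at the box's back. The eye at crop (200,270) faces the empty peg's tip at (237,328), and red and green are untouched.

Run:
```python
from h import *
s=env.get_state();t=s['tcp_pos'];print('tcp L',t@EX*1000,t@EY*1000,t[2]*1000)
p,d,c=load('s7');W=cloud(d,c)*1000
B=np.stack([W@EX,W@EY,W[...,2]],-1)
hsv=cv2.cvtColor(p,cv2.COLOR_BGR2HSV);H,S,V=[hsv[...,i] for i in range(3)]
m=(S>150)&(H>20)&(H<36)&(B[...,2]>95)&(B[...,2]<225)&(abs(B[...,1]-174)<40)&(B[...,0]>440)&(B[...,0]<530)
Q=B[m]
K=cv2.getStructuringElement(0,(3,3))
for lo,hi in ((125,150),(150,175),(175,205)):
    s=Q[(Q[:,2]>lo)&(Q[:,2]<hi)]; print(lo,len(s),np.percentile(s[:,0],[5,50,95]),np.percentile(s[:,1],[1,50,99]),s[:,2].max())
Z=Q[Q[:,2]>205];print('top',len(Z),Z[:,2].max() if len(Z) else 0, np.percentile(Z[:,1],[5,50,95]) if len(Z) else 0)
m=(B[...,2]>194)&(B[...,2]<212)&(abs(B[...,1]-174)<25)&(B[...,0]>518)&(B[...,0]<546)
for x in range(520,546,4):
    s=B[m&(abs(B[...,0]-x)<2)]
    if len(s): print(x,len(s),np.round(np.percentile(s[:,1],[0,50,100]),1),np.round(s[:,2].max(),1))
# 2D picture line: check eye hole center by masks
v,u=np.where((hsv[...,1]<600)&(B[...,0]>0)&(abs(B[...,1]-174)<30)&(B[...,0]<530)&(B[...,0]>500)&(B[...,2]>100))
print('eye area px',u.min(),u.max(),v.min(),v.max())
cv2.imwrite('pics/s7d.png',cv2.resize(p[155:205,280:325],None,fx=12,fy=12,interpolation=cv2.INTER_NEAREST))
```

```text
tcp L 458.53055905427027 175.10098202455794 215.94445698966314
125 104 [488.74236593 501.83165693 503.84712276] [148.74753598 163.45846715 186.63086963] 149.65069818769527
150 105 [499.14277138 502.1906887  503.74451195] [140.57599194 168.90898888 195.57479436] 174.6140968601334
175 208 [473.39186711 501.30004124 503.45839768] [149.19826006 169.65056475 197.40627413] 204.82254142919678
top 77 219.80173948558328 [155.73422259 171.80002983 187.80055981]
528 2 [172.5 173.8 175.1] 204.9
532 10 [166.9 171.4 180.7] 205.7
536 13 [168.  172.3 178.7] 205.2
540 6 [170.6 175.  177.6] 206.4
544 2 [171.4 172.5 173.7] 203.2
eye area px 290 310 170 198
```

View pics/s7d.png

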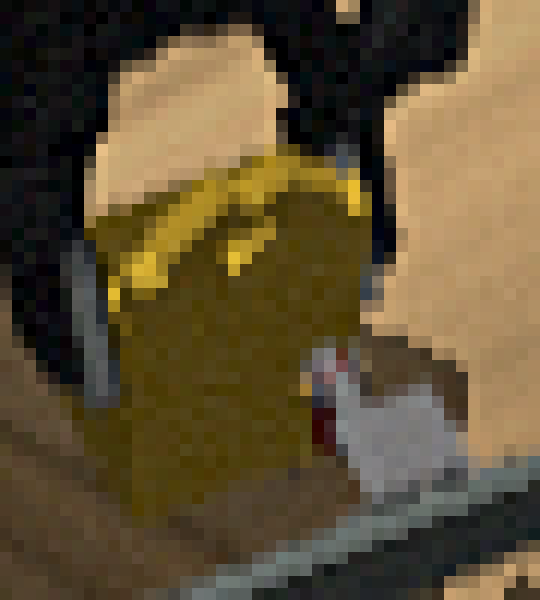

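Run:
```python
from h import *
env.movel(eye(.515,.1745,.2),velocity=.05)
for x in (.527,.535,.543):
    r=env.movel(eye(x,.1745,.2),velocity=.03,stop_force=6)
    s=env.get_state();t=s['tcp_pos'];print(x,r,np.round([t@EX*1000+37.3,t@EY*1000,t[2]*1000-16.5],1),np.round(s['force'],2),np.round(s['torque'],2),s['time'])
    if r: break
shot('scene','s8');shot('top','t8')
a=load('s8')[0];b=load('t8')[0]
cv2.imwrite('pics/s8c.png',np.hstack([cv2.resize(a[150:210,280:340],(400,400),interpolation=cv2.INTER_CUBIC),cv2.resize(b[120:200,190:270],(400,400),interpolation=cv2.INTER_CUBIC)]))
```

```text
0.527 False [527.1 174.4 199.9] [-0.29  0.2  -1.82] [ 0.07  0.58 -0.03] 21.925
0.535 False [535.2 174.4 200. ] [ 0.37  0.31 -1.69] [ 0.16  0.58 -0.02] 22.3417
0.543 False [543.2 174.4 200. ] [-0.27  0.4  -1.47] [ 0.11  0.53 -0.01] 22.7583
```

View pics/s8c.png

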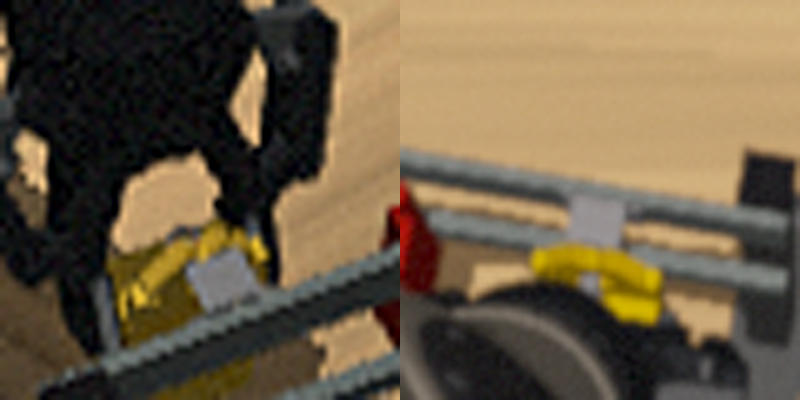

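The force stayed within noise. In the top crop the peg, at (592,260), runs through the middle of the yellow tab. I'll push on to the clip plate.

Run:
```python
from h import *
for x in (.553,.567):
    r=env.movel(eye(x,.1745,.2),velocity=.03,stop_force=8)
    s=env.get_state();t=s['tcp_pos'];print(x,r,np.round([t@EX*1000+37.3,t@EY*1000,t[2]*1000-16.5],1),np.round(s['force'],2),np.round(s['torque'],2),s['time'])
    if r: break
shot('scene','s9');shot('top','t9');shot('wrist','w9')
a=load('s9')[0];b=load('t9')[0]
cv2.imwrite('pics/s9c.png',np.hstack([cv2.resize(a[150:210,280:340],(400,400),interpolation=cv2.INTER_CUBIC),cv2.resize(b[120:200,190:270],(400,400),interpolation=cv2.INTER_CUBIC)]))
```

```text
0.553 False [553.2 174.3 200. ] [ 0.5   0.27 -1.24] [ 0.11  0.63 -0.01] 23.3417
0.567 True [560.6 174.3 198.9] [ 0.26  0.   -2.69] [ 0.09  0.6  -0.02] 23.7083
```

View pics/s9c.png

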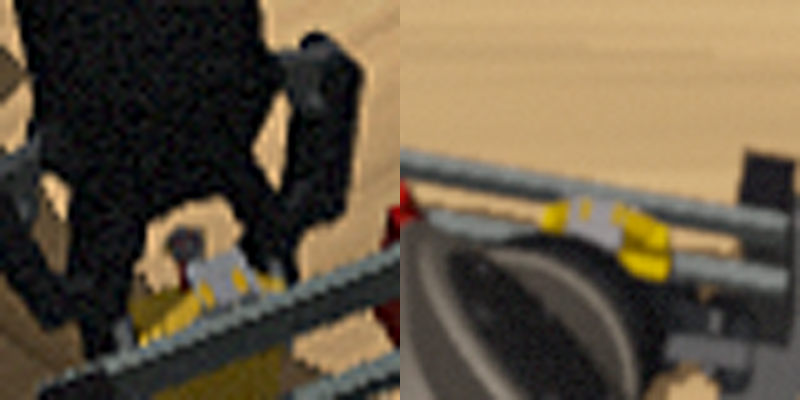

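View pics/w9.png

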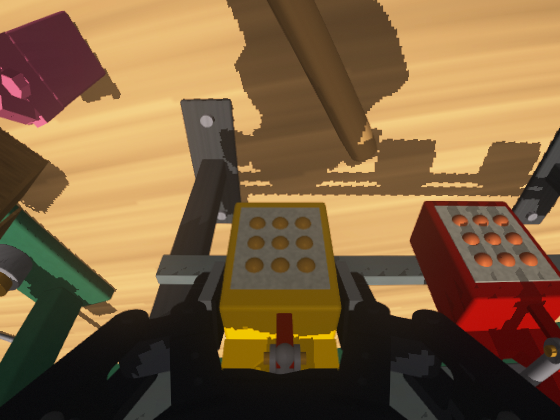

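The tab is at the clip plate. The wrist view shows the flap at (285,325) hanging in front of the tab, and the label faces outwards. I'll lower the box onto the pin.

Run:
```python
from h import *
r=env.movel(eye(.561,.1745,.1935),velocity=.02,stop_force=4)
env.dwell(.2)
s=env.get_state();t=s['tcp_pos'];print(r,np.round([t@EX*1000+37.3,t@EY*1000,t[2]*1000-16.5],1),np.round(s['force'],2),np.round(s['torque'],2),s['time'])
p,d,c=shot('wrist','w10');W=cloud(d,c)*1000
shot('scene','s10')
B=np.stack([W@EX,W@EY,W[...,2]],-1)
cv2.imwrite('pics/w10c.png',cv2.resize(p[190:390,200:370],None,fx=3,fy=3,interpolation=cv2.INTER_CUBIC))
a=load('s10')[0];cv2.imwrite('pics/s10c.png',cv2.resize(a[150:210,280:340],(500,500),interpolation=cv2.INTER_CUBIC))
hsv=cv2.cvtColor(p,cv2.COLOR_BGR2HSV);H,S,V=[hsv[...,i] for i in range(3)]
m=((H<8)|(H>172))&(S>120);m[:,:265]=0;m[:,305:]=0;m[:290]=0;m[375:]=0
for v in range(300,375,5):
    i=np.where(m[v])[0]
    if len(i): print(v,i[[0,-1]],np.round(np.median(B[v,i],axis=0),1))
for v in range(225,350,12): print('c',v,np.round(B[v,235:330].mean(0),1))
```

```text
True [561.  174.4 195.7] [-2.06  0.13  4.61] [-0.04  0.18 -0.05] 24.3167
315 [276 290] [532.4 174.6 180.5]
320 [276 290] [531.6 174.6 183. ]
325 [276 291] [531.6 174.7 185. ]
330 [276 291] [531.7 174.7 186.9]
335 [276 291] [531.3 174.7 189. ]
340 [276 291] [530.9 174.7 191.1]
345 [276 291] [530.8 174.7 192.9]
350 [276 291] [530.7 174.7 194.7]
355 [275 292] [530.5 174.6 196.6]
c 225 [nan nan nan]
c 237 [532.2 174.3 140.3]
c 249 [532.9 174.3 147. ]
c 261 [nan nan nan]
c 273 [532.7 174.3 160.7]
c 285 [532.7 174.2 166.7]
c 297 [nan nan nan]
c 309 [534.2 174.2 176.8]
c 321 [nan nan nan]
c 333 [548.3 174.3 179.2]
c 345 [552.3 174.3 182.4]
```

View pics/w10c.png

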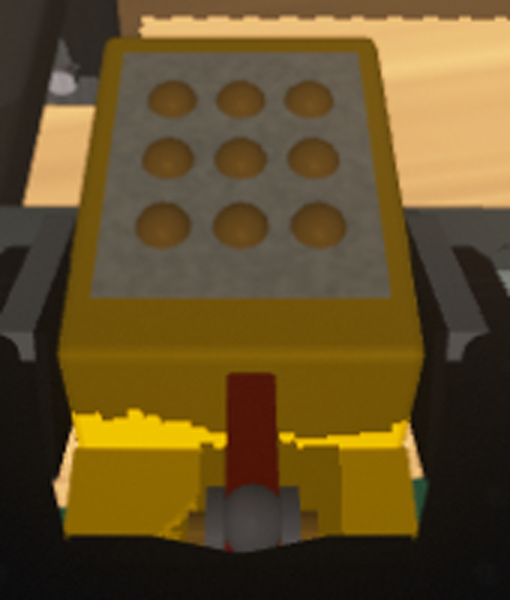

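View pics/s10c.png

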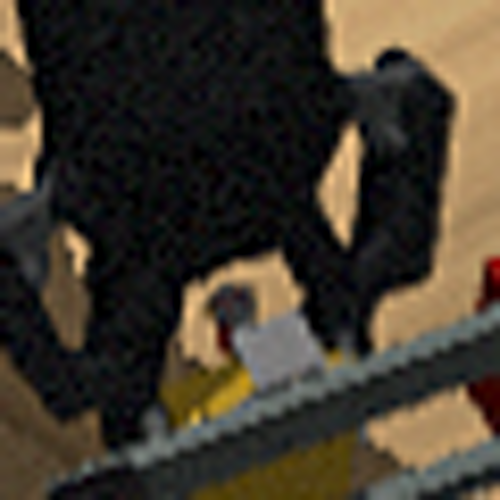

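The flap hangs vertically in front of the tab: its foot is at L-x 532 mm, z 180, below the pivot at L-x 530.5. The box rests on the pin. I'll release and retreat along the tool axis.

Run:
```python
from h import *
env.grip(.068)
s=env.get_state();print(s['force'],s['opening'])
q=s['orientation'];dz=R.from_quat(q[[1,2,3,0]]).as_matrix()[:,2]
T=s['tcp_pos']
try: env.movel(T-.11*dz,velocity=.12)
except env.PlanningError as e:
    print(e); env.movel(T-.07*dz,velocity=.1)
s=env.get_state();print(s['tcp_pos'],s['force'],s['time'])
env.movel(s['tcp_pos']-EX*.05+[0,0,.06],velocity=.2)
env.dwell(.5)
p,d,c=shot('wrist','w11');shot('top','t11');shot('scene','s11');print(env.get_state()['time'])
```

```text
[ 0.74646883 -0.21720861  0.51423016] 0.06802881252981205
[0.50049689 0.0842657  0.31062118] [-0.33073882  0.54107918 -0.26548743] 25.825
27.0167
```

View pics/w11.png

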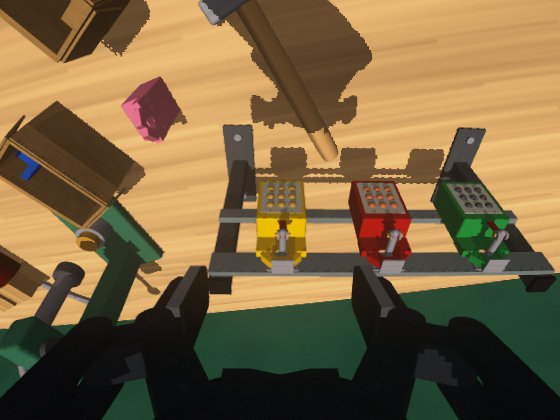

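View pics/t11.png

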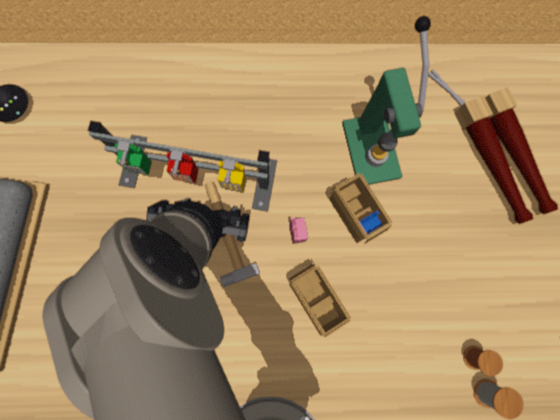

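View pics/s11.png

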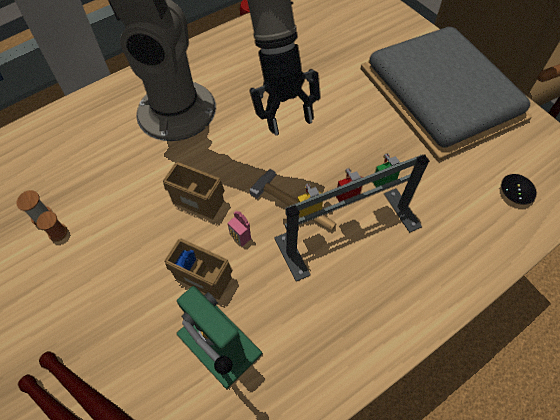

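The yellow box hangs at wrist pixel (283,220) with its studs outward, level with red and green. The hammer and blue have not moved. One last numeric check against the red neighbour follows.

Run:
```python
from h import *
p,d,c=load('w11');W=cloud(d,c)*1000
B=np.stack([W@EX,W@EY,W[...,2]],-1)
hsv=cv2.cvtColor(p,cv2.COLOR_BGR2HSV);H,S,V=[hsv[...,i] for i in range(3)]
for n,y0,hm in (('yellow',174,(H>20)&(H<35)),('red',274,(H<9)|(H>172))):
    m=hm&(S>120)&(abs(B[...,1]-y0)<30)&(B[...,0]>515)&(B[...,0]<572)&(B[...,2]>105)&(B[...,2]<220)
    Q=B[m]
    bt=Q[(Q[:,2]>172)&(Q[:,2]<182)&(Q[:,0]>538)&(Q[:,0]<548)]; fr=Q[(Q[:,2]>130)&(Q[:,2]<165)]
    tt=Q[(Q[:,0]>554)&(Q[:,2]>203)]
    print(n,'body top z',np.median(bt[:,2]),'front x',np.median(fr[:,0]),'tabtop z',np.median(tt[:,2]) if len(tt) else None,'y',np.percentile(Q[:,1],[1,99]),'front x hi/lo',np.median(fr[fr[:,2]>155,0]),np.median(fr[fr[:,2]<140,0]))
    f=B[((H<8)|(H>172))&(S>110)&(abs(B[...,1]-y0)<4)&(B[...,0]>520)&(B[...,0]<545)&(B[...,2]>181)&(B[...,2]<200)]
    f=f[np.argsort(f[:,2])]; print('flap',len(f),np.round(f[:3],1).tolist() if len(f) else '',np.round(f[-3:],1).tolist())
q,e,c2=load('t11');q0=load('t3')[0]
print('hammer-end diff',np.abs(q[180:200,200:222].astype(int)-q0[180:200,200:222]).mean(), 'head', np.abs(q[262:290,218:262].astype(int)-q0[262:290,218:262]).mean())
cv2.imwrite('pics/w11c.png',cv2.resize(p[170:280,230:440],None,fx=3.5,fy=3.5,interpolation=cv2.INTER_CUBIC))
```

```text
yellow body top z 177.60457734024334 front x 533.7486264588583 tabtop z 205.52588572524388 y [150.09141686 196.34028009] front x hi/lo 533.7504398864758 533.8711780505442
flap 38 [[532.7, 173.3, 181.3], [532.1, 172.4, 182.0], [532.0, 174.3, 182.1]] [[531.6, 176.1, 191.9], [531.2, 174.2, 192.3], [531.0, 173.3, 192.5]]
red body top z 177.50026362781654 front x 538.7976501541327 tabtop z 205.268774534528 y [249.97796852 297.19873036] front x hi/lo 537.2960976154925 540.2311082454046
flap 59 [[532.5, 274.7, 181.3], [532.5, 271.8, 181.3], [533.7, 273.0, 181.4]] [[542.4, 270.7, 199.0], [539.8, 271.0, 199.0], [525.0, 275.5, 199.8]]
hammer-end diff 14.19621212121212 head 51.35876623376623
```

View pics/w11c.png

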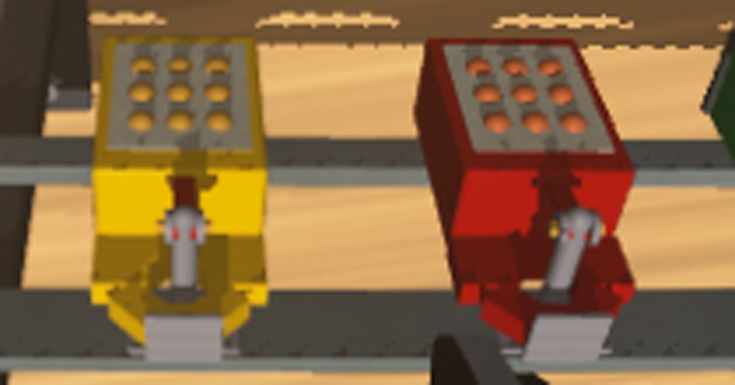

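```bash
python3 -c "
from h import *
print(job.job_done(), env.get_state()['time'])"
```

```text
the job is handed in; nothing more can be done
the job is handed in; nothing more can be done
```

The yellow box is hanging on the empty peg with its label outwards and the latch shut behind it, and the job is handed in. The robot clock read about 27 s at my last look.

I lifted the box out of the carton by its tab, stood it on the bench and took hold of it again by the sides of its body. I then pushed it along the pin to the clip plate, where a stop set at 8 N halted the push. I lowered it about 4.3 mm onto the pin, let go and backed the arm clear.

**Last checks**
- **Hang height:** the yellow box's body top measures 177.6 mm against 177.5 mm for red. Its front is vertical to about 0.1 mm.
- **Latch:** the flap hangs straight down in front of the tab, with its foot at the same place as red's.
- **Other objects:** blue, red, green and the hammer look unmoved in the pictures.

**Checks that failed or disagreed**
- **Cameras:** they differed by 1–2 mm on the peg's sideways position. I used the wrist value, checked against the scene view, and the eye went on with almost no force.
- **Hammer:** my pixel comparison was spoiled by the arm and its shadow, so the hammer was judged by eye only.
- **Red's front face:** its reading (538.8 mm against yellow's 533.7 mm) was spoiled by the visible side of the box, so I did not use it to compare depth.

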